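Gauge the spare spice-jar lids, cap the open jars, shut the reject tin

TASK

Some of the loose red lids lying in a row are too tight: one after another, starting with the one nearest the steel tin and working along the row towards the carousel, slide each lid down over the steel gauge pin as far as it will go by itself. A lid that goes right down to the base is to be seated fully on one of the open jars of the carousel (leave the jars that already have lids as they are); a lid that stops at the step goes into the steel tin. When all are sorted, shut the tin's lid, and do not disturb the small katori or the spatula.

Things in the scene. Friction and masses are not known exactly. Their poses are not given: they have to be found in the camera images.
- lid_1a: Loose red press-button jar lid: cap 46 mm across, 38 mm high plus a 4 mm button, 31 mm deep inside, 30 g. Bore underneath 36 mm (right) or 29 mm (tight); both kinds look alike, only the gauge tells. Origin: centre of its lower rim, z up. Place 1 in the row (1 nearest the steel tin, 4 nearest the carousel); of lid_1a and lid_1b exactly one is there.
- lid_1b: Loose red press-button jar lid: cap 46 mm across, 38 mm high plus a 4 mm button, 31 mm deep inside, 30 g. Bore underneath 36 mm (right) or 29 mm (tight); both kinds look alike, only the gauge tells. Origin: centre of its lower rim, z up. Place 1 in the row (1 nearest the steel tin, 4 nearest the carousel); of lid_1a and lid_1b exactly one is there.
- lid_2a: Loose red press-button jar lid: cap 46 mm across, 38 mm high plus a 4 mm button, 31 mm deep inside, 30 g. Bore underneath 36 mm (right) or 29 mm (tight); both kinds look alike, only the gauge tells. Origin: centre of its lower rim, z up. Place 2 in the row (1 nearest the steel tin, 4 nearest the carousel); of lid_2a and lid_2b exactly one is there.
- lid_2b: Loose red press-button jar lid: cap 46 mm across, 38 mm high plus a 4 mm button, 31 mm deep inside, 30 g. Bore underneath 36 mm (right) or 29 mm (tight); both kinds look alike, only the gauge tells. Origin: centre of its lower rim, z up. Place 2 in the row (1 nearest the steel tin, 4 nearest the carousel); of lid_2a and lid_2b exactly one is there.
- lid_3a: Loose red press-button jar lid: cap 46 mm across, 38 mm high plus a 4 mm button, 31 mm deep inside, 30 g. Bore underneath 36 mm (right) or 29 mm (tight); both kinds look alike, only the gauge tells. Origin: centre of its lower rim, z up. Place 3 in the row (1 nearest the steel tin, 4 nearest the carousel); of lid_3a and lid_3b exactly one is there.
- lid_3b: Loose red press-button jar lid: cap 46 mm across, 38 mm high plus a 4 mm button, 31 mm deep inside, 30 g. Bore underneath 36 mm (right) or 29 mm (tight); both kinds look alike, only the gauge tells. Origin: centre of its lower rim, z up. Place 3 in the row (1 nearest the steel tin, 4 nearest the carousel); of lid_3a and lid_3b exactly one is there.
- lid_4a: Loose red press-button jar lid: cap 46 mm across, 38 mm high plus a 4 mm button, 31 mm deep inside, 30 g. Bore underneath 36 mm (right) or 29 mm (tight); both kinds look alike, only the gauge tells. Origin: centre of its lower rim, z up. Place 4 in the row (1 nearest the steel tin, 4 nearest the carousel); of lid_4a and lid_4b at most one is there.
- lid_4b: Loose red press-button jar lid: cap 46 mm across, 38 mm high plus a 4 mm button, 31 mm deep inside, 30 g. Bore underneath 36 mm (right) or 29 mm (tight); both kinds look alike, only the gauge tells. Origin: centre of its lower rim, z up. Place 4 in the row (1 nearest the steel tin, 4 nearest the carousel); of lid_4a and lid_4b at most one is there.
- gauge_seat (a point): Fixed steel gauge pin upright on a dark 90 x 90 x 12 mm base; point on the pin's axis on top of the base, z up. Above it the pin is 33 mm across up to 12 mm, tapers to 25 mm at 15 mm (the step) and ends in a bevelled tip 19 mm across at 28 mm. A right lid's rim comes to rest on the base, a tight one's on the step about 13 mm higher.
- jar_0 (a point): Glass jar 0 of six on the white, stiffly turning carousel (236 mm across; jars 85 mm from its axis, 60 degrees apart). Jar 48 mm across; point on its axis on the flat shoulder, 72 mm above the table, z up, where a seated lid's rim rests. The neck is 31 mm across, 22 mm high, bevelled. Central post 117 mm high, up to 36 mm across.
- jar_1 (a point): Glass jar 1 of six on the white, stiffly turning carousel (236 mm across; jars 85 mm from its axis, 60 degrees apart). Jar 48 mm across; point on its axis on the flat shoulder, 72 mm above the table, z up, where a seated lid's rim rests. The neck is 31 mm across, 22 mm high, bevelled. Central post 117 mm high, up to 36 mm across.
- jar_2 (a point): Glass jar 2 of six on the white, stiffly turning carousel (236 mm across; jars 85 mm from its axis, 60 degrees apart). Jar 48 mm across; point on its axis on the flat shoulder, 72 mm above the table, z up, where a seated lid's rim rests. The neck is 31 mm across, 22 mm high, bevelled. Central post 117 mm high, up to 36 mm across.
- jar_3 (a point): Glass jar 3 of six on the white, stiffly turning carousel (236 mm across; jars 85 mm from its axis, 60 degrees apart). Jar 48 mm across; point on its axis on the flat shoulder, 72 mm above the table, z up, where a seated lid's rim rests. The neck is 31 mm across, 22 mm high, bevelled. Central post 117 mm high, up to 36 mm across.
- jar_4 (a point): Glass jar 4 of six on the white, stiffly turning carousel (236 mm across; jars 85 mm from its axis, 60 degrees apart). Jar 48 mm across; point on its axis on the flat shoulder, 72 mm above the table, z up, where a seated lid's rim rests. The neck is 31 mm across, 22 mm high, bevelled. Central post 117 mm high, up to 36 mm across.
- jar_5 (a point): Glass jar 5 of six on the white, stiffly turning carousel (236 mm across; jars 85 mm from its axis, 60 degrees apart). Jar 48 mm across; point on its axis on the flat shoulder, 72 mm above the table, z up, where a seated lid's rim rests. The neck is 31 mm across, 22 mm high, bevelled. Central post 117 mm high, up to 36 mm across.
- cap_a: A lid (same outside as the loose lids) that is already seated on jar 0, if present; if absent jar 0 is open. Origin: centre of its lower rim. Jars 1, 4 and 5 are always open at the start.
- cap_b: A lid (same outside as the loose lids) that is already seated on jar 2, if present; if absent jar 2 is open. Origin: centre of its lower rim. Jars 1, 4 and 5 are always open at the start.
- cap_c: A lid (same outside as the loose lids) that is already seated on jar 3, if present; if absent jar 3 is open. Origin: centre of its lower rim. Jars 1, 4 and 5 are always open at the start.
- tin: Fixed open steel tin 160 (x) x 210 (y) x 55 mm high, walls and floor 4 mm, for the rejects. Origin: centre of its underside, z up; x points away from the robot to the hinged rim.
- tin_lid (a joint): Angle of the tin's steel lid (160 x 210 x 6 mm): 0 shut; starts at 1.63 to 1.8, leaning back past upright; falls shut once pushed below about 1.5. Hinge line along the tin's y at its far upper rim (tin x = 80, z = 55 mm). Black knob 130 mm from the hinge, 35 mm off the outer face (the side away from the robot while open).
- katori: Bystander: small steel katori 68 mm across, 28 mm high. Origin: centre of its underside.
- spatula: Bystander: wooden spatula 260 mm long lying along its x axis.
Mind the look-alikes: they are no part of the job. Leave any blue or turquoise look-alike of the lid_2b alone. What is shaped like the lid_1a but blue is not meant.

How it is judged (in metres and radians):
On the way, in this order (a step that is already met when the one before it is completed fails the run):
1. the loose lid at place 1 of the row (counted from the tin) has been slid onto the gauge pin as far as it goes (to the base if right, to the step if tight) (((horizontal distance between lid_1a and gauge_seat below 0.005 m and angle between lid_1a's own z axis and vertical below 0.12 rad and z of lid_1a in the frame of gauge_seat between -0.004 and 0.004 m) or (horizontal distance between lid_1b and gauge_seat below 0.005 m and angle between lid_1b's own z axis and vertical below 0.12 rad and z of lid_1b in the frame of gauge_seat between 0.008 and 0.019 m))), for 0.2 s.
2. the loose lid at place 2 of the row (counted from the tin) has been slid onto the gauge pin as far as it goes (to the base if right, to the step if tight) (((horizontal distance between lid_2a and gauge_seat below 0.005 m and angle between lid_2a's own z axis and vertical below 0.12 rad and z of lid_2a in the frame of gauge_seat between 0.008 and 0.019 m) or (horizontal distance between lid_2b and gauge_seat below 0.005 m and angle between lid_2b's own z axis and vertical below 0.12 rad and z of lid_2b in the frame of gauge_seat between -0.004 and 0.004 m))), for 0.2 s.
3. the loose lid at place 3 of the row (counted from the tin) has been slid onto the gauge pin as far as it goes (to the base if right, to the step if tight) (((horizontal distance between lid_3a and gauge_seat below 0.005 m and angle between lid_3a's own z axis and vertical below 0.12 rad and z of lid_3a in the frame of gauge_seat between 0.008 and 0.019 m) or (horizontal distance between lid_3b and gauge_seat below 0.005 m and angle between lid_3b's own z axis and vertical below 0.12 rad and z of lid_3b in the frame of gauge_seat between -0.004 and 0.004 m))), for 0.2 s.
4. the loose lid at place 4 of the row (counted from the tin) has been slid onto the gauge pin as far as it goes (to the base if right, to the step if tight) (((horizontal distance between lid_4a and gauge_seat below 0.005 m and angle between lid_4a's own z axis and vertical below 0.12 rad and z of lid_4a in the frame of gauge_seat between -0.004 and 0.004 m) or (horizontal distance between lid_4b and gauge_seat below 0.005 m and angle between lid_4b's own z axis and vertical below 0.12 rad and z of lid_4b in the frame of gauge_seat between 0.008 and 0.019 m))), for 0.2 s.
At the end, for the whole second after the job is handed in: Every loose lid of 36 mm bore is seated on a jar (rim centre within 6 mm of the jar's shoulder point, tilt under 0.1 rad), every tight one lies in the tin, the lids that were on jars are still there (within 8 mm), the tin's lid is shut (under 0.06 rad), and the lids are at rest ((distance between lid_1a and jar_0 below 0.006 m or distance between lid_1a and jar_1 below 0.006 m or distance between lid_1a and jar_2 below 0.006 m or distance between lid_1a and jar_3 below 0.006 m or distance between lid_1a and jar_4 below 0.006 m or distance between lid_1a and jar_5 below 0.006 m) and angle between each of lid_1a, lid_2b, lid_3b, lid_4a's own z axis and vertical below 0.1 rad and linear speed of each of lid_1a, lid_1b, lid_2a, lid_2b, lid_3a, lid_3b, lid_4a, lid_4b below 0.03 m/s and x of lid_1b in the frame of tin between -0.08 and 0.08 m and y of lid_1b in the frame of tin between -0.105 and 0.105 m and z of lid_1b in the frame of tin between -0.005 and 0.055 m and x of lid_2a in the frame of tin between -0.08 and 0.08 m and y of lid_2a in the frame of tin between -0.105 and 0.105 m and z of lid_2a in the frame of tin between -0.005 and 0.055 m and (distance between lid_2b and jar_0 below 0.006 m or distance between lid_2b and jar_1 below 0.006 m or distance between lid_2b and jar_2 below 0.006 m or distance between lid_2b and jar_3 below 0.006 m or distance between lid_2b and jar_4 below 0.006 m or distance between lid_2b and jar_5 below 0.006 m) and x of lid_3a in the frame of tin between -0.08 and 0.08 m and y of lid_3a in the frame of tin between -0.105 and 0.105 m and z of lid_3a in the frame of tin between -0.005 and 0.055 m and (distance between lid_3b and jar_0 below 0.006 m or distance between lid_3b and jar_1 below 0.006 m or distance between lid_3b and jar_2 below 0.006 m or distance between lid_3b and jar_3 below 0.006 m or distance between lid_3b and jar_4 below 0.006 m or distance between lid_3b and jar_5 below 0.006 m) and (distance between lid_4a and jar_0 below 0.006 m or distance between lid_4a and jar_1 below 0.006 m or distance between lid_4a and jar_2 below 0.006 m or distance between lid_4a and jar_3 below 0.006 m or distance between lid_4a and jar_4 below 0.006 m or distance between lid_4a and jar_5 below 0.006 m) and x of lid_4b in the frame of tin between -0.08 and 0.08 m and y of lid_4b in the frame of tin between -0.105 and 0.105 m and z of lid_4b in the frame of tin between -0.005 and 0.055 m and distance between cap_a and jar_0 below 0.008 m and distance between cap_b and jar_2 below 0.008 m and distance between cap_c and jar_3 below 0.008 m and value of joint tin_lid below 0.06 rad); the robot touches nothing.
It fails at once if the small steel katori is moved more than 25 mm (distance of katori from where it was at the start of the episode above 0.025 m).
It fails at once if the wooden spatula is moved more than 25 mm (distance of spatula from where it was at the start of the episode above 0.025 m).
It fails at once if a lid that was already on a jar is lifted off (distance between cap_a and jar_0 above 0.02 m or distance between cap_b and jar_2 above 0.02 m or distance between cap_c and jar_3 above 0.02 m).
Of cap_a, cap_b only 1 to 2 are there at a start; the rules pass over those that are not, and their reading is None.
Of lid_1a, lid_1b only 1 to 1 are there at a start; the rules pass over those that are not, and their reading is None.
Of lid_2a, lid_2b only 1 to 1 are there at a start; the rules pass over those that are not, and their reading is None.
Of lid_3a, lid_3b only 1 to 1 are there at a start; the rules pass over those that are not, and their reading is None.
Of lid_4a, lid_4b, cap_c only 1 to 1 are there at a start; the rules pass over those that are not, and their reading is None.
At some moment in a run one of lid_1a, lid_1b, lid_2a, lid_2b, lid_3a, lid_3b, lid_4a, lid_4b may be knocked a few centimetres aside while the robot is not near it.
It also fails if it takes over 210 s, if anything falls off the work surface, if the arm or the gripper's body presses on something with over 40 N, if the wrist force passes 120 N, or if a joint passes its speed limit or range.

ROBOT

A 6-joint arm with a two-finger parallel gripper is mounted at the origin on the work surface. World frame = base frame: x ahead of the robot, y to its left, z up, the work surface at z = 0. Lengths are in m, angles in degrees, forces in N, time in s.
With the tool pointing down it reaches from about 0.325 to 0.85 m from the base axis. Payload 15.5 kg.
Tool frame: the origin (TCP) lies midway between the tips of the shut fingers; the grasp point (between the pads) lies 19 mm behind it; z points along the fingers, y is the line along which they close (so a half turn about z gives the same grasp; the last joint's range is limited). The gripper opens to 91 mm and grips with 3 to 60 N. Pads are 32 mm wide; open, the fingers measure 118 mm over their backs; the gripper's body (76 mm by 178 mm) begins 60 mm behind the grasp point.
Start: joints at [-71.247, 28.281, 77.091, -0, 74.628, -5.472], TCP at [0.256, -0.57, 0.214] pointing down, gripper open.
Joint ranges: [-166.48, 166.48], [-47.26, 123.95], [12.59, 153.08], [-70.14, 250.14], [6.76, 159.57], [-176.63, 176.63]. Speed limits (degrees/s): [108.29, 108.29, 147.25, 172.46, 172.46, 172.46].

INTERFACE

Orientations are given as a 3x3 rotation matrix whose columns are the frame's x, y, z axes.
In Python, from bench import ctrl gives the robot as it stands. The module is installed in compiled form; this text tells all that it offers. Calls block until the motion is done:
- ctrl.goto(position, orientation): joint-space move of the TCP to a pose.
- ctrl.move_l(position, vel=0.15, ori=None, contact_N=None): straight line of the TCP; ori=None keeps the orientation; vel is the mean speed in m/s. With contact_N (N) it stops when the force on the tool has changed by that much, and returns True; else False.
- ctrl.movej(angles): joint-space move.
- ctrl.command_gripper(opening): opening from 0.0 (shut) to 1.0 (fully open); the grip force is fixed at half the most; returns when the fingers have stopped.
- ctrl.sleep(seconds).
- ctrl.ik(position, orientation): joint angles nearest the present ones, or None.
- ctrl.read_camera(name): name is "scene" or "top" or "wrist"; returns the picture (384x512x3 uint8, blue, green, red); there is no depth.
- ctrl.camera_params(name): a dict with "fx", "fy", "cx", "cy" (pixels), "D" ([k1, k2, p1, p2, k3] as OpenCV has them; the pictures are not rectified), "pose" (4x4, takes a point from camera to world coordinates); the wrist camera has in their place "T_tool_cam" (4x4, takes a point from camera to tool coordinates, whose origin is the TCP and whose axes are the flange's). Camera axes: x right, y up, looking along -z (the intrinsics and any distortion apply to the point x, -y, -z); pixel columns grow to the right and rows downward; lengths in m; the calibration is good to about 2 mm. A picture is of the moment at which its call begins: read the wrist's pose just before it. camera_params takes no time and is no camera call.
A pose or a line that the arm cannot do raises ctrl.MotionError and nothing moves.
- ctrl.sign_off(): hands the job in; it is judged then, once.
Readings, each from a call of its own:
- ctrl.current_t(): time.
- ctrl.current_q(): joint angles.
- ctrl.current_dq(): joint speeds.
- ctrl.current_effort(): joint torques, N m.
- ctrl.current_tool_pos(): TCP position.
- ctrl.current_eef_rot(): TCP orientation.
- ctrl.current_contact_force(): force on the tool from outside, world axes, zero at the start.
- ctrl.current_wrist_torque(): the same for the moment, N m.
- ctrl.current_grip_width(): opening from 0.0 (shut) to 1.0 (fully open).
- ctrl.current_grasp_force(): force on a finger pad.
Only numpy, scipy, OpenCV 4.12 (cv2) and the standard library are available. Lean on these libraries where they do the work, as an engineer would, in place of code of your own. Each camera call takes 0.05 s, during which the arm holds its last target. There are 200 camera calls.

## Working session

There is one attempt and no reset: what is moved stays moved. The work goes in short steps, each a Python script; the robot and the scene stay as the last script left them, time stands still between calls to the robot, and variables do not carry over. Pictures are saved under pics/ and viewed, at most 14 in all, crops included, and the job is handed in when it is done.

```bash
mkdir -p pics; python3 - <<'E'
from bench import ctrl
import cv2,numpy as np
for n in("scene","top"):
    cv2.imwrite(f"pics/{n}0.png",cv2.resize(ctrl.read_camera(n),(800,600),interpolation=cv2.INTER_CUBIC))
    p=ctrl.camera_params(n);print(n,{k:np.round(v,4).tolist() for k,v in p.items()})
print({k:np.round(v,4).tolist() for k,v in ctrl.camera_params("wrist").items()})
print(ctrl.current_eef_rot(),ctrl.current_t())
E
```

```text
scene {'fx': 435.9549, 'fy': 435.9549, 'cx': 251.7892, 'cy': 191.3619, 'D': [-0.0737, 0.0, 0.0, 0.0, 0.0], 'pose': [[-0.3925, -0.7014, 0.595, 1.2963], [0.9196, -0.2884, 0.2667, 0.3215], [-0.0154, 0.6519, 0.7582, 1.0611], [0.0, 0.0, 0.0, 1.0]]}
top {'fx': 422.3627, 'fy': 422.3627, 'cx': 256.261, 'cy': 196.0208, 'D': [0.0527, 0.0, 0.0, 0.0, 0.0], 'pose': [[0.0236, 0.9981, -0.0563, 0.462], [-0.9997, 0.0238, 0.0024, -0.0326], [0.0037, 0.0563, 0.9984, 1.0942], [0.0, 0.0, 0.0, 1.0]]}
{'fx': 313.0228, 'fy': 313.0228, 'cx': 252.7568, 'cy': 193.6684, 'D': [-0.0416, 0.0, 0.0, 0.0, 0.0], 'T_tool_cam': [[-0.0004, 0.962, 0.2732, 0.0767], [1.0, 0.0005, -0.0005, -0.0], [-0.0006, 0.2732, -0.962, -0.1704], [0.0, 0.0, 0.0, 1.0]]}
[[ 9.11943678e-01  4.10315247e-01 -3.55697929e-04]
 [ 4.10315388e-01 -9.11943082e-01  1.04765739e-03]
 [ 1.05493537e-04 -1.10135287e-03 -9.99999388e-01]] 0.1
```

View pics/scene0.png

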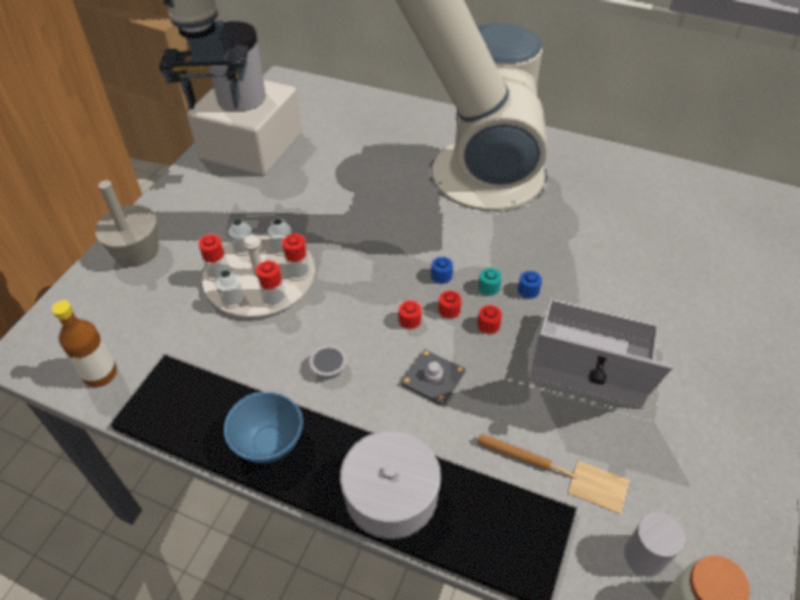

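View pics/top0.png

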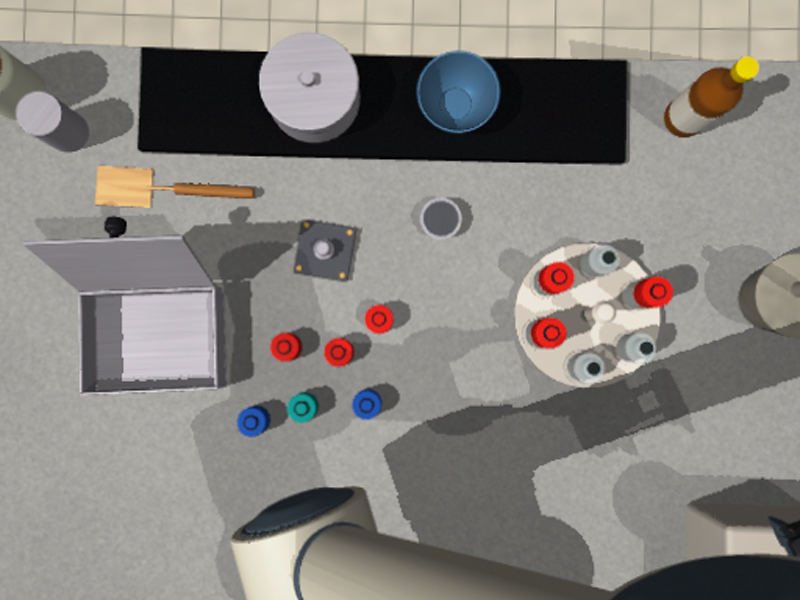

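The top view has three red loose lids in the row: place 1 at (285,347) nearest the tin, place 2 at (338,352) and place 3 at (379,318). The blue and teal ones at (252,421), (303,408) and (367,405) are the look-alikes. The carousel shows red caps at (556,277), (655,292) and (548,332), and open jars at (603,258), (640,348) and (588,368). The gauge is at (322,248) and the tin at (148,340), with its lid leaning back. Next I'll turn these pixels into positions and look at each from directly overhead with the wrist camera.

```bash
cat > h.py <<'E'
from bench import ctrl
import cv2, numpy as np
def R(yaw):  # tool pointing down, tool x axis at yaw (deg)
    c,s=np.cos(np.radians(yaw)),np.sin(np.radians(yaw))
    return np.array([[c,s,0],[s,-c,0],[0,0,-1.]])
def ray(name,uv,pose=None):
    p=ctrl.camera_params(name); T=p["pose"] if pose is None else pose
    K=np.array([[p["fx"],0,p["cx"]],[0,p["fy"],p["cy"]],[0,0,1]])
    x,y=cv2.undistortPoints(np.array([[uv]],float),K,np.array(p["D"]))[0,0]
    return T[:3,3],T[:3,:3]@np.array([x,-y,-1])
def at_z(name,uv,z,pose=None):
    o,d=ray(name,uv,pose); return (o+d*(z-o[2])/d[2])[:2]
def wrist_pose():
    T=np.eye(4);T[:3,:3]=ctrl.current_eef_rot();T[:3,3]=ctrl.current_tool_pos()
    return T@ctrl.camera_params("wrist")["T_tool_cam"]
def look(xy,zcam,yaw,name=None):
    """put wrist camera straight above xy at height zcam; returns image, pose"""
    t=np.array(ctrl.camera_params("wrist")["T_tool_cam"])[:3,3]
    r=R(yaw); p=np.array([xy[0],xy[1],zcam])-r@t
    ctrl.goto(p,r); T=wrist_pose(); im=ctrl.read_camera("wrist")
    if name: cv2.imwrite(f"pics/{name}.png",im)
    return im,T
def red(im):
    """(centre uv, area) of each red blob"""
    h=cv2.cvtColor(im,cv2.COLOR_BGR2HSV)
    m=(((h[...,0]<8)|(h[...,0]>172))&(h[...,1]>150)&(h[...,2]>60)).astype(np.uint8)
    n,_,st,c=cv2.connectedComponentsWithStats(cv2.morphologyEx(m,cv2.MORPH_CLOSE,np.ones((7,7))))
    return [(c[i],st[i,4]) for i in range(1,n) if st[i,4]>40]
E
cat > a.py <<'E'
from h import *
f=lambda X,Y,z:np.round(at_z("top",((X+.5)*.64-.5,(Y+.5)*.64-.5),z),4)
for n,X,Y,z in [("l1",285,347,.04),("l2",338,352,.04),("l3",379,318,.04),("pin",322,247,.04),("j1",605,258,.094),("j5",641,347,.094),("j4",591,367,.094),("c0",657,291,.114),("c2",556,276,.114),("c3",548,331,.114),("post",603,313,.117),("tinNearR",215,389,.055),("tinNearL",82,391,.055),("tinFarR",213,291,.055),("tinFarL",82,293,.055),("lidtopL",25,241,.215),("lidtopR",183,237,.215),("knob",115,226,.19)]:
    print(n,f(X,Y,z))
E
python3 a.py
```

```text
l1 [0.4527 0.1473]
l2 [0.4467 0.0629]
l3 [ 0.5024 -0.0009]
pin [0.6143 0.0934]
j1 [ 0.5997 -0.3433]
j5 [ 0.4662 -0.3978]
j4 [ 0.4343 -0.3234]
c0 [ 0.5495 -0.4137]
c2 [ 0.5684 -0.265 ]
c3 [ 0.4863 -0.254 ]
post [ 0.5148 -0.3338]
tinNearR [0.3853 0.2509]
tinNearL [0.3785 0.4536]
tinFarR [0.5381 0.2603]
tinFarL [0.53   0.4616]
lidtopL [0.5863 0.4618]
lidtopR [0.5975 0.2574]
knob [0.6139 0.3578]
```

```bash
cat > b.py <<'E'
from h import *
im,T=look([.6143,.0934],.32,180,"pin1")
im,T=look([.4527,.1473],.30,180,"l1")
for c,a in red(im): print(c,a,at_z("wrist",c,.038,T))
b=[c for c,a in red(im) if a>1500]; 
im,T=look([.4467,.0629],.30,180)
for c,a in red(im): print(c,a,at_z("wrist",c,.038,T))
im,T=look([.5024,-.0009],.30,180)
for c,a in red(im): print(c,a,at_z("wrist",c,.038,T))
for i,xy in enumerate([[.5997,-.3433],[.4662,-.3978],[.4343,-.3234]]):
    look(xy,.36,180,f"jar{i}")
a=[cv2.imread(f"pics/{n}.png") for n in("pin1","jar0","jar1","jar2")]
cv2.imwrite("pics/m.png",np.vstack([np.hstack([x[182:382,100:400] for x in a[:2]]),np.hstack([x[182:382,100:400] for x in a[2:]])]))
print(ctrl.current_t())
E
python3 b.py
```

```text
[152.48383804  96.0762164 ] 2939 [0.44611461 0.06624943]
[253.70171931 103.45541783] 2501 [0.45221909 0.14790123]
[ 88.87262228 159.8138587 ] 2944 [0.49784239 0.00685943]
[253.31371769 102.2250497 ] 2515 [0.44564106 0.06215187]
[353.3236529  110.34009797] 2858 [0.45197255 0.14358378]
[182.18900482 166.43218299] 2492 [0.49798968 0.00145649]
[331.03211418  31.75170978] 3363 [0.44859788 0.0591364 ]
[432.5243357   42.78900289] 3801 [0.45524805 0.13950596]
[251.9207607 101.6362916] 2524 [ 0.50068007 -0.00161423]
7.2333
```

```bash
python3 - <<'E'
import cv2,numpy as np
a=[cv2.resize(cv2.imread(f"pics/{n}.png")[30:180,155:355],None,fx=2,fy=2,interpolation=cv2.INTER_CUBIC) for n in("pin1","jar0","jar1","jar2")]
cv2.imwrite("pics/m2.png",np.vstack([np.hstack(a[:2]),np.hstack(a[2:])]))
E
```

```text
(no output)
```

View pics/m2.png

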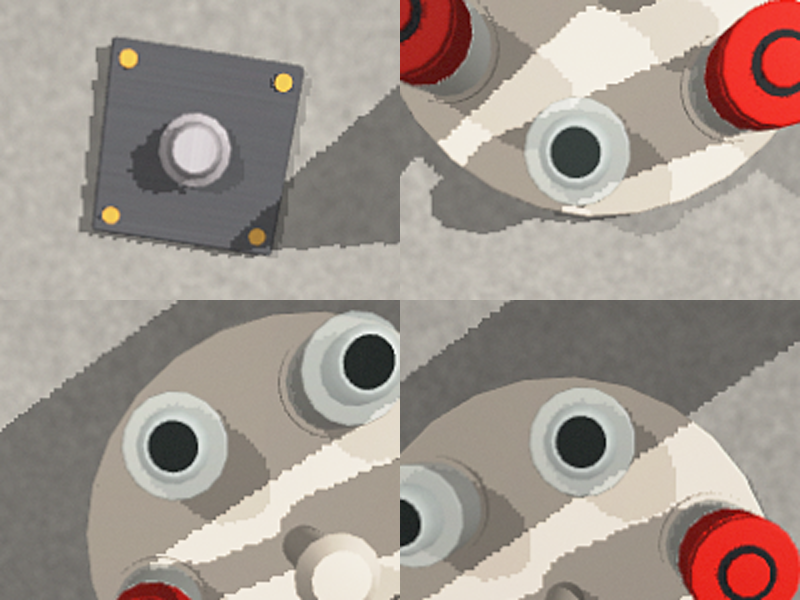

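The crop shows the pin tip at (194,149), with its base corners averaging (194.8,148.3), so it is seen straight down. The mouths of the three open jars are at (576,152), (173,446) and (581,442). Next I'll compute positions and calibrate on lid 1 by squeezing it along both axes.

```bash
cat >> h.py <<'E'
def loc(xy,zcam,yaw,uv,z):
    t=np.array(ctrl.camera_params("wrist")["T_tool_cam"]); r=R(yaw)
    T=np.eye(4);T[:3,:3]=r@t[:3,:3];T[:3,3]=[xy[0],xy[1],zcam]
    return at_z("wrist",uv,z,T)
def grip(mm): ctrl.command_gripper(mm/91)
def up(z=.22,v=.25):
    p=ctrl.current_tool_pos(); ctrl.move_l([p[0],p[1],z],v)
def centre(xy,rim,yaw=180):
    """squeeze lid along two axes so that it ends at xy of the TCP; leaves it gripped"""
    for y in (yaw-90,yaw):
        ctrl.goto([xy[0],xy[1],rim+.08],R(y)); grip(68)
        ctrl.move_l([xy[0],xy[1],rim+.009],.12); grip(0)
        w=ctrl.current_grip_width()*91
        if y!=yaw: grip(68); ctrl.move_l([xy[0],xy[1],rim+.08],.2)
    return w
E
cat > c.py <<'E'
from h import *
g=lambda X,Y:((X+.5)/2-.5+155,(Y+.5)/2-.5+30)
pin=[loc([.6143,.0934],.32,180,g(194.3,149),.040),loc([.6143,.0934],.32,180,g(194.75,148.25),.012)]
print("pin",pin)
J=[[.5997,-.3433],[.4662,-.3978],[.4343,-.3234]]
for xy,m,s in zip(J,[(176,152),(173,146),(181,142)],[(177.5,150),(175,145),(182,141)]):
    print(loc(xy,.36,180,g(*m),.094),loc(xy,.36,180,g(*s),.072))
grip(68)
w=centre([.4525,.148],0)
print("w",w,ctrl.current_grasp_force())
# set down centred, look again, to get the camera bias
x,y,_=ctrl.current_tool_pos(); grip(68); ctrl.move_l([x,y,.1],.2)
im,T=look([x,y],.30,180,"l1b")
for c,a in red(im):
    if a<2600: print(c,at_z("wrist",c,.038,T)-[x,y])
for c,a in red(im): print(at_z("wrist",c,.038,T))
print(ctrl.current_t())
E
python3 c.py
```

```text
pin [array([0.61379118, 0.09253331]), array([0.61339598, 0.0926605 ])]
[ 0.60040204 -0.35163393] [ 0.59960052 -0.35165002]
[ 0.46452021 -0.40734229] [ 0.46395394 -0.40724113]
[ 0.43104282 -0.3296568 ] [ 0.43034668 -0.32972915]
w 47.72215950678951 30.001430343836546
[252.73293886 103.71203156] [-0.00101987 -0.00034715]
[0.44612632 0.06630988]
[0.4518026  0.14771506]
[ 0.51538049 -0.00992086]
16.825
```

Bias is about −1.0/−0.35 mm, and the jar spacings check out at 170.8 and 84.6 mm. Lid 3 already seems to have been knocked about 2 cm, so I'll look again before grasping it. Now lid 1 goes onto the pin.

```bash
cat >> h.py <<'E'
PIN=np.array([.6146,.0930]); BIAS=np.array([.0010,.00035])
JARS=[np.array(j) for j in([.6010,-.3512],[.4653,-.4069],[.4317,-.3293])]
def gauge(yaw=180):
    """held lid (rim 9 mm below TCP) onto pin; returns z of TCP at contact, and after release the button's height by touch"""
    x,y=PIN; up(.16)
    ctrl.goto([x,y,.085],R(yaw))
    hit=ctrl.move_l([x,y,.0215],.04,contact_N=4); zc=ctrl.current_tool_pos()[2]
    grip(68); ctrl.sleep(.4)
    ctrl.move_l([x,y,.12],.2); grip(0)
    t=ctrl.move_l([x,y,.045],.03,contact_N=4); zt=ctrl.current_tool_pos()[2]
    ctrl.move_l([x,y,.12],.2); ctrl.sleep(.2)
    return hit,zc,t,zt
E
cat > d.py <<'E'
from h import *
x,y=.4525,.148
ctrl.goto([x,y,.1],R(180)); ctrl.move_l([x,y,.009],.15); grip(0); print(ctrl.current_tool_pos())
print(gauge())
im,T=look(PIN,.32,180,"g1")
for c,a in red(im): print(c,a,at_z("wrist",c,.058,T)+BIAS)
print(ctrl.current_t())
E
python3 d.py
```

```text
[0.45293569 0.14809008 0.00956587]
(True, np.float64(0.021604865444026407), True, np.float64(0.05026763689096815))
[127.09332192  10.03767123] 1168 [ 0.54552415 -0.00205314]
[252.531198   103.01206323] 2404 [0.61448798 0.09299538]
27.4167
```

View pics/g1.png

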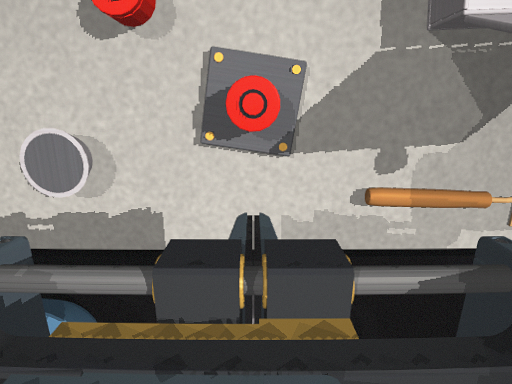

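The lid is centred on the pin at (253,103) and contact came at the base height, so lid 1 is right. It goes on a jar.

```bash
cat >> h.py <<'E'
def pick_pin(rim,yaw=180):
    x,y=PIN; grip(68); ctrl.goto([x,y,.12],R(yaw)); ctrl.move_l([x,y,rim+.009],.15); grip(0)
    ctrl.move_l([x,y,.2],.15); return ctrl.current_grip_width()*91
def seat(xy,yaw=180):
    x,y=xy; ctrl.goto([x,y,.2],R(yaw)); ctrl.move_l([x,y,.115],.15)
    h=ctrl.move_l([x,y,.0815],.04,contact_N=5); zc=ctrl.current_tool_pos()[2]
    grip(68); ctrl.sleep(.3); ctrl.move_l([x,y,.18],.2); grip(0)
    t=ctrl.move_l([x,y,.104],.04,contact_N=6); zt=ctrl.current_tool_pos()[2]
    ctrl.move_l([x,y,.2],.2); return h,zc,t,zt
E
cat > e.py <<'E'
from h import *
print(pick_pin(.012)); print(seat(JARS[2]))
x,y=JARS[2]; im,T=look([x,y],.36,180,"s1")
for c,a in red(im): print(c,a,at_z("wrist",c,.110,T)+BIAS)
im,T=look([.4467,.0629],.30,180)
for c,a in red(im): print(c,a,at_z("wrist",c,.038,T)+BIAS)
print(ctrl.current_t())
E
python3 e.py
```

```text
48.15463258786131
(True, np.float64(0.08163137354288627), True, np.float64(0.11023394171472171))
[251.675      102.22971014] 2760 [ 0.43065396 -0.32905318]
[331.84246575 167.56813266] 2774 [ 0.48126949 -0.26433168]
[501.83098592 184.83802817] 710 [ 0.49538041 -0.11858799]
[152.98674912 234.6245583 ] 2264 [ 0.53979812 -0.41387105]
[310.60663507 233.25829384] 422 [ 0.53839326 -0.27860324]
[253.06147705 102.88582834] 2505 [0.4467022  0.06251764]
[163.75517516 186.47292994] 2512 [ 0.51630024 -0.01510867]
41.4167
```

View pics/s1.png

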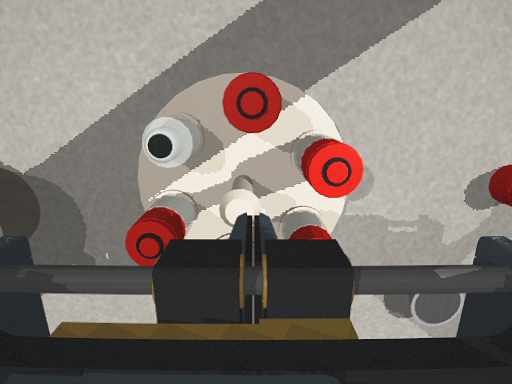

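Lid 1 is fully seated on jar 4: the touch height matches, and the lid is at (252,102) in the image. Next is lid 2.

```bash
cat > f.py <<'E'
from h import *
print(centre([.4467,.0625],0)); print(gauge())
im,T=look(PIN,.32,180,"g2")
for c,a in red(im): print(c,a,at_z("wrist",c,.058,T)+BIAS)
print(ctrl.current_t())
E
python3 f.py
```

```text
48.51245991906223
(False, np.float64(0.021720026693786126), True, np.float64(0.05027091621649349))
[127.06003431  10.03344768] 1166 [ 0.54551737 -0.00209892]
[252.55439767 103.44810338] 2399 [0.61482498 0.09299225]
58.1583
```

```bash
python3 -c "
import cv2;cv2.imwrite('pics/g2c.png',cv2.resize(cv2.imread('pics/g2.png')[0:200,150:400],None,fx=2,fy=2))"
```

```text
(no output)
```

View pics/g2c.png

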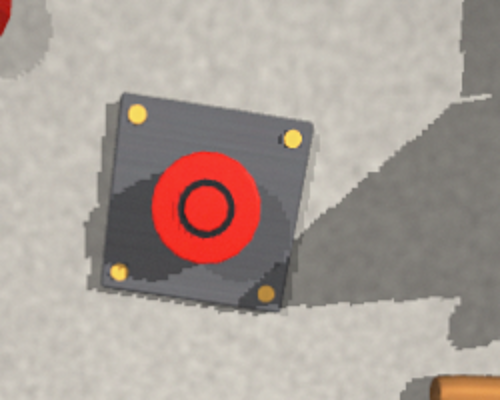

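Lid 2 is centred on the pin at crop (206,208) with its top at the same height as lid 1's, so it is right and goes on jar 5. Then I'll look at lid 3.

```bash
cat > g.py <<'E'
from h import *
print(pick_pin(.012)); print(seat(JARS[1]))
x,y=JARS[1]; im,T=look([x,y],.36,180)
for c,a in red(im)[:3]: print(c,a,at_z("wrist",c,.110,T)+BIAS)
im,T=look([.517,-.016],.30,180)
v=min(red(im),key=lambda r:abs(r[0][0]-253)); im,T=look(at_z("wrist",v[0],.038,T),.30,180)
v=min(red(im),key=lambda r:abs(r[0][0]-253)); xy=at_z("wrist",v[0],.038,T)+BIAS; print(v,xy)
print(centre(xy,0)); print(gauge())
im,T=look(PIN,.32,180,"g3")
for c,a in red(im): print(c,a,at_z("wrist",c,.058,T)+BIAS)
cv2.imwrite('pics/g3c.png',cv2.resize(im[0:200,150:400],None,fx=2,fy=2))
print(ctrl.current_t())
E
python3 g.py
```

```text
48.35433849719271
(True, np.float64(0.08169156525834578), True, np.float64(0.1102567813914479))
[350.26265196  58.35255867] 3537 [ 0.43250653 -0.33339698]
[251.3075807  102.94813203] 2757 [ 0.46489898 -0.40681509]
[425.38832998 127.54785858] 3479 [ 0.48261529 -0.26956578]
(array([253.76953908, 104.39679359]), np.int32(2495)) [ 0.52019427 -0.01942594]
47.83005504481706
(False, np.float64(0.021694500941609796), True, np.float64(0.0502984834697406))
[252.50395998 103.3109629 ] 2399 [0.61471546 0.09296247]
89.35
```

View pics/g3c.png

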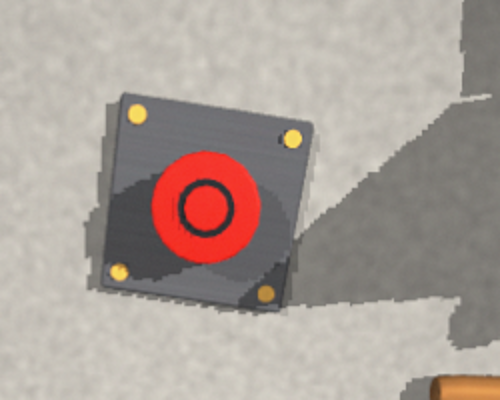

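Lid 3 also went right down to the base, with its top at the same height as the first two. It was picked up at its knocked-aside spot. It goes on jar 1, and then I'll push the tin lid shut from behind.

```bash
cat > k.py <<'E'
from h import *
print(pick_pin(.012)); print(seat(JARS[0]))
x,y=JARS[0]; im,T=look([x,y],.36,180)
for c,a in red(im): print(c,a,at_z("wrist",c,.110,T)+BIAS)
r=R(180)
ctrl.goto([.69,.29,.30],r); ctrl.move_l([.69,.29,.165],.2)
print(ctrl.move_l([.50,.29,.165],.08,contact_N=25),ctrl.current_tool_pos()); ctrl.sleep(1.5)
ctrl.move_l([.56,.29,.32],.2)
ctrl.goto([.45,-.05,.35],r)
cv2.imwrite("pics/end.png",cv2.resize(ctrl.read_camera("scene"),(800,600),interpolation=cv2.INTER_CUBIC))
print(ctrl.current_t())
E
python3 k.py
```

```text
47.8445480141301
(True, np.float64(0.08166742352089582), True, np.float64(0.11024811595058215))
[164.9832      35.18266667] 3750 [ 0.55233506 -0.41407024]
[353.52253521  60.93971831] 3550 [ 0.5698235  -0.27533041]
[251.82808023 102.58954155] 2792 [ 0.60010842 -0.35083409]
False [0.50020978 0.28997584 0.16496411]
111.3167
```

View pics/end.png

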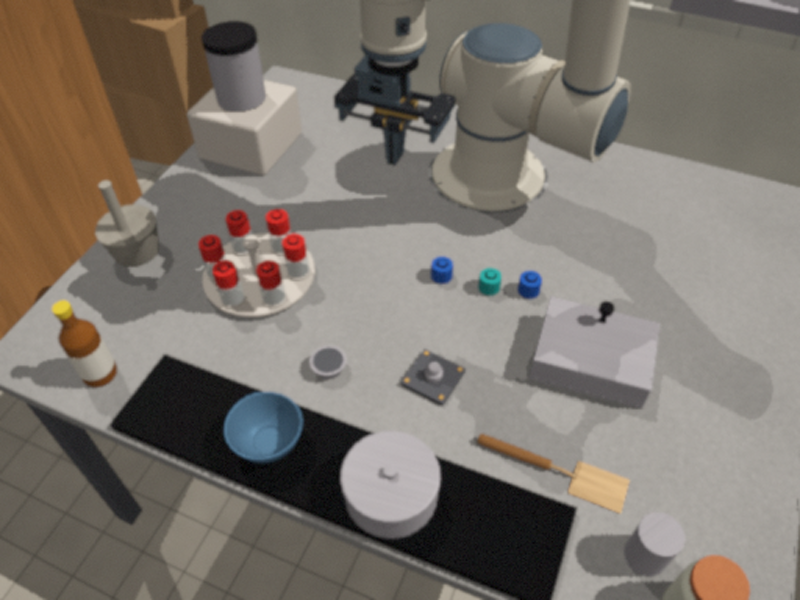

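The final view shows all six jars capped (around (258,250)) and the tin shut (595,350). The katori (328,362), the spatula and the blue and teal look-alikes are untouched, and the arm is clear. Handing in.

```bash
python3 -c "
from bench import ctrl
print(ctrl.sign_off())"
```

```text
the job is handed in; nothing more can be done
None
```

I gauged all three loose lids in order; each went right down to the base, so none went in the tin. They are seated on jars 4, 5 and 1, the tin is shut, and I've handed the job in; no verdict came back.

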